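# Reset the tripped cut-out through its recessed well

### The arm

A 6-joint arm with a two-finger parallel gripper is mounted at the origin on a cart in front of the work surface, level with it; the furniture and walls round the work are solid. World frame = base frame: x ahead of the robot, y to its left, z up, the work surface at z = 0. Lengths are in m, angles in rad, forces in N, time in s.
With the tool pointing down it reaches from about 0.3 to 0.775 m from the base axis. Payload 14.6 kg.
Tool frame: the origin (TCP) lies midway between the tips of the shut fingers; the grasp point (between the pads) lies 19 mm behind it; z points along the fingers, y is the direction in which the jaws open and shut (so a half turn about z gives the same grasp; the last joint's range is limited). The gripper opens to 85 mm and grips with 20 to 120 N. Pads are 22 mm wide; open, the fingers measure 114 mm over their backs; the gripper's body (76 mm by 85 mm) begins 54 mm behind the grasp point. The pads swing forward as they close: fully open they stand 13 mm farther back than shut.
Start: joints at [-1.327, 0.3, 1.521, -0, 1.321, -0.067], TCP at [0.168, -0.524, 0.231] pointing down, gripper open.
Joint ranges: [-3.03, 3.03], [-0.79, 2.21], [0.23, 2.52], [-1.04, 4.18], [0, 3.07], [-2.55, 2.55]. Speed limits (rad/s): [2.22, 2.22, 2.57, 3.14, 3.14, 3.14].

### API

Orientations are given as a 3x3 rotation matrix whose columns are the frame's x, y, z axes.
In Python, from cell import * gives the robot as it stands.
- The arm moves only by the tool carry_out, never from a script. Its argument "motion" is a list that holds one entry, the list of rows, each a list of 4 numbers: the shift along the tool's x, y, z in cm, then the turn about the tool's z in rad. In form: [[[x, y, z, spin], ...]]. A call has 1 to 20 rows; each row is the pose to reach, as a shift and turn from the pose measured when the call began, along the tool's axes at that moment; what a row does not reach only later rows make up. A row lasts 1/10 s, in which the tool goes at most 50 mm and 8.59 degrees, less where a joint would pass 70% of its speed; a pose out of reach is approached as far as the arm can. A call with a gripper value outside its range is refused whole. "gripper" is the opening, from 0 (shut) to 1 (fully open), set as the call begins (left out, the last holds). The fingers move at their own pace and stop on an object; the grip force is fixed at half the most. Time passes only in rows, so rows that repeat a pose let the fingers close. It gives the time, the measured TCP pose, the force and the opening at its end, in the units of the state.
- state(): the state, without advancing time (a new reading comes with each control period).
- read_camera(name): name is "scene" or "top"; returns a dict with "pixels" (400x640x3 uint8, red, green, blue), "depth" (400x640 float32, m along the optical axis (not along the pixel's ray), 0 where there is no reading), "K" (3x3 intrinsics, pixels), "k1" (the pictures are not rectified: a ray, as slopes to the right and down, at radius r is drawn at 1 + k1 r^2 times it, then the intrinsics apply), "rvec" (rotation vector, rad) and "tvec" (3), from world to camera coordinates, as OpenCV has them. Camera axes: x right, y down, z forward; pixel columns grow to the right and rows downward; lengths in m; the calibration is good to about 2 mm. A picture is of the moment at which its call begins.
- sign_off(): hands the job in, once; it reports no verdict.
The state is a dict: "t": time; "joints": joint angles; "joint_velocities": joint speeds; "effort": joint torques, N m; "position": TCP position; "tool_rot": TCP orientation; "ft_force": force on the tool from outside, world axes, zero at the start; "moment": the same for the moment, N m; "finger_gap": finger opening in m.
Only numpy, scipy, OpenCV 4.12 (cv2) and the standard library are available. Lean on these libraries where they do the work, as an engineer would, in place of code of your own. Each camera call takes 0.05 s, during which the arm holds its last target. There are 200 camera calls.

### The job

The over-temperature cut-out has tripped: on the wider box, the one with the metal shutter, push the shutter fully open with a fingertip, reach down into the oblong well and press the sunken key fully down, holding it down for at least a second, then let it come back up and push the shutter fully shut again. Pick nothing up, do not press the sunken key in the round well of the other box, and leave both boxes and everything around them standing where they are.

Things in the scene. Friction and masses are not known exactly. Their poses are not given: they have to be found in the camera images.
- cutout_box: the cut-out box: loose but heavy (2.3 to 3.3 kg) white instrument box on rubber feet, 130 (x) x 170 (y) x 62 (z) mm; origin at the centre of its underside, z up. A vertical oblong well in its top is covered by an aluminium shutter that slides along the box's y. A low black knob (18 mm across, top at z 70 mm) sits on top at x -38, y 68 mm.
- well_mouth (a point): centre of the well's mouth, in the box's top face (62 mm above its underside), at box x 0, y -30 mm. The well is 56 mm long (box x) by 32 mm wide (box y) and 32 mm deep. Two shutter rails run along y at x -36 and +36 mm (5 mm wide, 6 mm high). Axes parallel to the box's.
- shutter_ridge (a point): middle of the top edge of the shutter's push ridge, 78 mm above the box's underside. The ridge is 50 mm long (box x), 6 mm thick (box y), and stands 12 mm above the middle of the shutter plate, which is 66 (x) x 40 (y) x 3 mm with its upper face 4 mm above the box's top. Axes parallel to the box's.
- shutter (a joint): position of the shutter along the box's +y, m: 0 fully shut (stop; plate centred over the well), 0.046 fully open (stop); the well's mouth is clear of the plate from 0.036. Begins shut or up to 10 mm ajar. Slides with about 1.2 N friction and stays where it is left.
- reset_key_top (a point): centre of the upper face of the sunken reset key in the oblong well, a grey oblong key 40 (box x) x 22 (box y) mm; unpressed it lies 22 mm below the box's top, at the well's centre. Axes parallel to the box's.
- reset_key (a joint): how far the reset key is pressed straight down, m: 0 up, 0.006 fully down against its stop. Springs back by itself; about 1.2 N to start, 5 N fully down.
- alarm_box: the other box, to be left alone: loose, about 2.2 kg, white, 130 (x) x 120 (y) x 62 (z) mm, no shutter, with an open round well 40 mm across in the middle of its top; origin at the centre of its underside. It and the cut-out box may stand either way round, left or right.
- test_key (a joint): how far the round key (26 mm across, 22 mm below the top) in the other box's round well is pressed, m: 0 up, 0.006 fully down. Must not be pressed.
- weight_1: loose brass check weight, 22 mm across, 30 mm high, standing on the worktop; origin at the centre of its underside
- weight_2: loose smaller brass check weight, 18 mm across, 22 mm high, standing on the worktop; origin at the centre of its underside
- dropper_2: loose brown dropper bottle, 33 mm across, 100 mm high, at the left of the worktop; origin at the centre of its underside
- beaker_1: loose glass beaker, 70 mm across, 86 mm high, standing behind the gap between the two boxes; origin at the centre of its underside
Mind the look-alikes: they are no part of the job. Of the things like the dropper_2, leave any that is purple; of the rest the larger one is meant.

How it is judged:
On the way, in this order (a step that is already met when the one before it is completed fails the run):
1. the shutter is pushed open, clear of the well's mouth (value of joint shutter above 0.036 m), for 0.1 s.
2. the sunken reset key is held fully down for a second, the shutter being open (value of joint reset_key above 0.0045 m and value of joint shutter above 0.03 m and contact force between the fingers and reset_key above 0.5 N), for 0.8 s.
At the end, for the whole second after the job is handed in: the reset key has been held down (at least 4.5 of its 6 mm, for 0.8 s) and is up again, the shutter is shut to within 4 mm, the other key is up, both boxes stand within 20 mm and the loose things upright within 30 mm of where they stood (value of joint shutter below 0.004 m and value of joint each of reset_key, test_key below 0.001 m and distance of each of cutout_box, alarm_box from where it was at the start of the episode below 0.02 m and angle between cutout_box's own z axis and vertical below 0.05 rad and angle between each of weight_1, weight_2, dropper_2, beaker_1's own z axis and vertical below 0.2 rad and distance of each of weight_1, weight_2, dropper_2, beaker_1 from where it was at the start of the episode below 0.03 m); the robot touches nothing.
It fails at once if the round test key of the other box is pressed (value of joint test_key above 0.002 m).
It fails at once if the cut-out box is lifted, tipped or shoved more than 20 mm (distance of cutout_box from where it was at the start of the episode above 0.02 m or angle between cutout_box's own z axis and vertical above 0.1 rad or height (world z) of cutout_box above 0.01 m).
It fails at once if the other box is lifted or shoved more than 20 mm (distance of alarm_box from where it was at the start of the episode above 0.02 m or height (world z) of alarm_box above 0.01 m).
It fails at once if a loose thing is lifted, knocked over or shifted more than 30 mm (distance of any of weight_1, weight_2, dropper_2, beaker_1 from where it was at the start of the episode above 0.03 m or angle between any of weight_1, weight_2, dropper_2, beaker_1's own z axis and vertical above 0.4 rad or height (world z) of any of weight_1, weight_2, dropper_2, beaker_1 above 0.01 m).
It also fails if it takes over 54 s, if anything falls off the work surface, if the arm or the gripper's body presses on something with over 40 N, if the wrist force passes 120 N, or if a joint passes its speed limit or range.

## Working session

There is one attempt and no reset: what is moved stays moved. The work goes in short steps, Python scripts to look and compute and a tool call to move; the robot and the scene stay as the last step left them, time stands still between calls to the robot, and variables do not carry over. Pictures are saved under pics/ and viewed, about 8 in all and at most 12, crops included, and the job is handed in when it is done.

Besides the shell and the picture viewer there is one more tool, called in YAML: its name, and indented under it one key for each argument. carry_out: Moves the arm, as the interface text tells. Its arguments: {"type":"object","properties":{"motion":{"type":"array"},"gripper":{"type":"number"}},"required":["motion"]}

```bash
mkdir -p pics; cat > h.py <<'E'
from cell import *
import numpy as np, cv2
def cloud(c):
    h,w=c["depth"].shape; v,u=np.mgrid[:h,:w]
    K=c["K"]; pts=np.stack([u,v],-1).reshape(-1,1,2).astype(float)
    n=cv2.undistortPoints(pts,np.array(K),np.array([c["k1"],0,0,0.])).reshape(h,w,2)
    d=c["depth"][...,None]; P=np.concatenate([n*d,d],-1)
    R=cv2.Rodrigues(np.array(c["rvec"],float))[0]
    W=(P-np.array(c["tvec"]).ravel())@R
    W[c["depth"]<=0]=np.nan
    return W
E
python3 - <<'E'
from h import *
for n in("scene","top"):
    c=read_camera(n); cv2.imwrite(f"pics/{n}0.png",c["pixels"][...,::-1]); W=cloud(c); np.savez(f"{n}0.npz",W=W,p=c["pixels"])
    print(n,c["K"],c["k1"],c["rvec"],c["tvec"])
    for v in range(20,400,60): print([np.round(W[v,u],2).tolist() for u in range(40,640,110)])
print(state())
E
```

```text
scene [[413.73911367   0.         314.55939456]
 [  0.         413.73911367 203.12254793]
 [  0.           0.           1.        ]] -0.07815519012176138 [ 1.06092023 -2.0731334   1.29994758] [0.44051406 0.22927857 0.8774584 ]
[[nan, nan, nan], [nan, nan, nan], [nan, nan, nan], [1.38, -0.81, 0.52], [0.2, 0.01, 0.57], [0.04, -0.08, 0.58]]
[[nan, nan, nan], [nan, nan, nan], [1.63, -0.3, 0.22], [1.24, -0.7, 0.24], [0.16, 0.05, 0.46], [0.16, -0.49, 0.42]]
[[1.77, 0.74, 0.06], [1.67, 0.29, -0.0], [1.08, 0.02, 0.1], [1.07, -0.56, -0.0], [0.13, 0.07, 0.36], [0.45, -1.52, 0.0]]
[[1.78, 0.8, -0.22], [1.0, 0.48, -0.0], [0.8, 0.18, -0.0], [0.5, -0.02, 0.06], [0.09, 0.09, 0.25], [-0.07, 0.01, 0.29]]
[[1.81, 0.88, -0.53], [1.72, 0.38, -0.67], [0.41, 0.4, 0.06], [0.33, 0.13, 0.0], [0.24, -0.26, -0.11], [-0.11, 0.04, 0.2]]
[[1.11, 0.9, -0.39], [1.52, 0.48, -0.9], [0.3, 0.47, -0.0], [0.24, 0.2, -0.1], [0.02, 0.11, 0.01], [-0.12, -0.09, 0.0]]
[[1.09, 0.97, -0.62], [1.13, 0.6, -0.9], [0.28, 0.49, -0.15], [0.24, 0.18, -0.32], [-0.02, 0.12, -0.13], [-0.04, -0.98, -0.89]]
top [[498.23922103   0.         
[... 1144 characters left out ...]
811e-06,
        1.32071078e+00, -6.65876154e-02]), 'joint_velocities': array([ 0.00072055, -0.001069  , -0.00101469, -0.00154515,  0.00031183,
       -0.00048097]), 'effort': array([ 1.12095055e-03, -5.44377995e+01, -3.62370515e+01, -1.23482732e-04,
        3.04601352e-03,  3.60463957e-05]), 'position': array([ 0.16815692, -0.52343869,  0.2307574 ]), 'tool_rot': array([[ 9.52088656e-01,  3.05822048e-01, -2.56447166e-04],
       [ 3.05822145e-01, -9.52088068e-01,  1.06117153e-03],
       [ 8.03693643e-05, -1.08875660e-03, -9.99999404e-01]]), 'ft_force': array([ 0.55640882,  0.87332192, -0.02944071]), 'moment': array([-0.01268242,  0.02631769, -0.02175389]), 'finger_gap': 0.08560669965444663}
```

View pics/scene0.png

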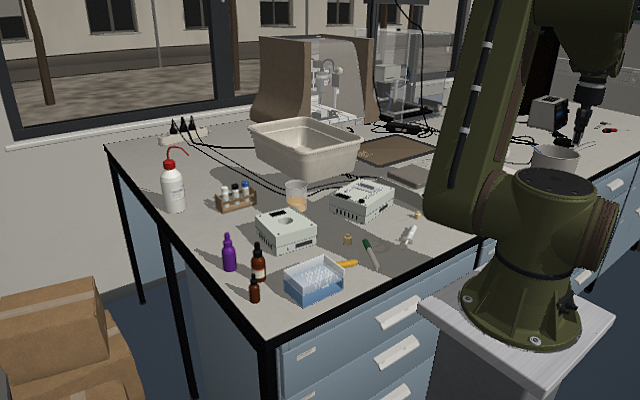

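View pics/top0.png

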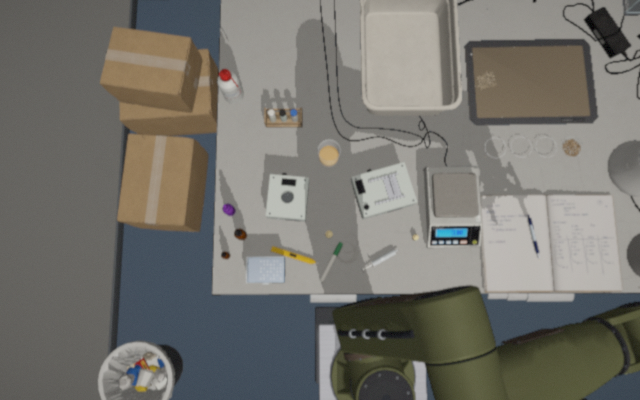

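The scene view shows the alarm box (round well) at (286,232) and the shuttered cut-out box at (362,200). In the top view they are at (287,197) and (384,190). The beaker is at (329,153) and the weights are near (329,234) and (415,237). Next I'll measure the box and crop it.

```bash
python3 - <<'E'
from h import *
d=np.load("top0.npz");W=d["W"];p=d["p"]
for nm,(u0,u1,v0,v1) in dict(cut=(345,425,155,222),alarm=(255,318,165,225)).items():
    S=W[v0:v1,u0:u1]; m=(S[...,2]>0.05)&(S[...,2]<0.072)
    n,l,st,_=cv2.connectedComponentsWithStats(m.astype(np.uint8)); k=1+np.argmax(st[1:,4]); 
    q=S[l==k]; r=cv2.minAreaRect((q[:,:2]*1000).astype(np.float32)); print(nm,r,np.median(q[:,2]),len(q))
    print(cv2.boxPoints(r))
S=W[155:222,345:425]; m=(S[...,2]>0.07)&(S[...,2]<.1); print("high",[(u+345,v+155,np.round(S[v,u],4).tolist()) for v,u in zip(*np.where(m))][:60])
t=cv2.resize(p[150:225,340:430],None,fx=6,fy=6,interpolation=cv2.INTER_CUBIC)
s=np.load("scene0.npz");q=cv2.resize(s["p"][165:235,320:410],None,fx=6,fy=6,interpolation=cv2.INTER_CUBIC)
q=q[:420];cv2.imwrite("pics/crop.png",cv2.resize(np.vstack([t[:430],q])[...,::-1],None,fx=.7,fy=.7))
Ws=s["W"];S=Ws[165:235,320:410];m=(S[...,2]>0.069)&(S[...,2]<.1)
for v,u in list(zip(*np.where(m)))[::6]: print(u+320,v+165,np.round(S[v,u],4))
E
```

```text
cut ((554.6261596679688, -42.51531982421875), (131.83837890625, 172.06068420410156), 15.539055824279785) 0.06268790895270088 2295
[[ 468.06934    22.711014]
 [ 514.1636   -143.06052 ]
 [ 641.183    -107.74165 ]
 [ 595.08875    58.029877]]
alarm ((533.7196044921875, 253.402099609375), (120.74019622802734, 131.84226989746094), 84.7369384765625) 0.06186661361602984 1542
[[462.53873 199.33336]
 [593.82513 187.23965]
 [604.9005  307.47083]
 [473.61407 319.56454]]
high [(np.int64(388), np.int64(169), [0.6162, -0.0558, 0.0701]), (np.int64(377), np.int64(172), [0.6069, -0.0218, 0.0709]), (np.int64(379), np.int64(172), [0.6066, -0.0278, 0.0721]), (np.int64(396), np.int64(173), [0.6031, -0.0794, 0.0723]), (np.int64(393), np.int64(174), [0.6005, -0.0705, 0.0702]), (np.int64(394), np.int64(174), [0.5997, -0.0731, 0.0734]), (np.int64(396), np.int64(174), [0.6003, -0.0796, 0.0707]), (np.int64(397), np.int64(174), [0.6002, -0.0826, 0.0711]), (np.int64(394), np.int64(175), [0.5969, -0.0732, 0.0721]), (np.int64(403), np.int64(175), [0.597, -0.1008, 0.0709]), (np.int64(394), np.int64(176), [0.5936, -0
[... 3924 characters left out ...]
279 -0.2154  0.0804]
397 177 [ 0.5508 -0.1888  0.0753]
403 177 [ 0.5348 -0.1996  0.0783]
409 177 [ 0.522  -0.2139  0.0793]
399 178 [ 0.5407 -0.1874  0.0756]
405 178 [ 0.5229 -0.1958  0.0797]
398 179 [ 0.5438 -0.1866  0.0712]
404 179 [ 0.5222 -0.1907  0.0777]
399 180 [ 0.5395 -0.1871  0.069 ]
406 180 [ 0.5135 -0.1906  0.0773]
404 181 [ 0.523  -0.1927  0.07  ]
405 182 [ 0.515  -0.1887  0.0703]
361 183 [ 0.5775 -0.0553  0.0773]
408 183 [ 0.5046 -0.1915  0.0698]
364 184 [ 0.5697 -0.0609  0.0752]
362 185 [ 0.5753 -0.058   0.0705]
368 185 [ 0.5583 -0.0674  0.0743]
368 186 [ 0.5542 -0.0637  0.0734]
374 186 [ 0.5385 -0.074   0.0765]
373 187 [ 0.5394 -0.0709  0.0736]
374 188 [ 0.5375 -0.0736  0.0702]
```

View pics/crop.png

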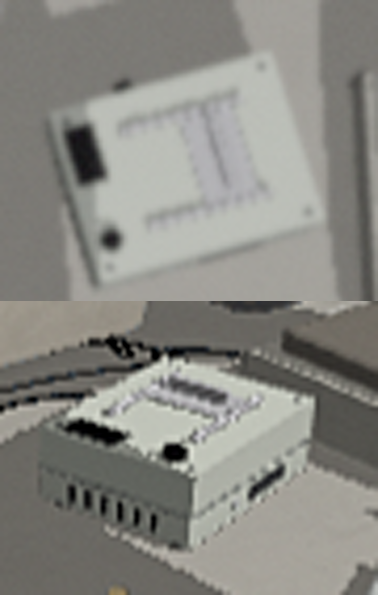

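The crop confirms the target. The wider box has the shutter, ridge and rails, and its knob is at top-view (366,207), so box +y points to world +y (left), turned about 15.5°. The box centre is (0.5546, -0.0425). The ridge sits at box y of about -24 mm, so the shutter is about 6 mm ajar. I'll move above the box with the fingers shut and tool x along box +y.

carry_out:
  motion:
    - [[2, -1.1, 0, -0.06], [5, -2.8, 0, -0.15], [8.5, -4.8, 0, -0.26], [12, -6.8, 0, -0.37], [15.5, -8.8, 0, -0.48], [19, -10.8, 0, -0.59], [22.5, -12.8, 0, -0.7], [26, -14.8, 0, -0.81], [29.5, -16.8, 0, -0.92], [33, -18.8, 0, -1.03], [36.5, -20.8, 0, -1.13], [40, -22.7, 0, -1.23], [43.5, -24.7, 0, -1.33], [46.5, -26.4, 0, -1.41], [49, -27.8, 0, -1.47], [50.5, -28.7, 0, -1.51], [51.33, -29.18, 0, -1.531], [51.33, -29.18, 0, -1.531], [51.33, -29.18, 0, -1.531], [51.33, -29.18, 0, -1.531]]
  gripper: 0

```text
t: 2.1
position: [0.5671, -0.0896, 0.2313]
tool_rot: [[-0.266, 0.964, -0.0], [0.964, 0.266, 0.001], [0.001, 0.0, -1.0]]
ft_force: [0.7, -0.5, 0.5]
finger_gap: 0.0
```

carry_out:
  motion:
    - [[0, 0, 1, 0], [0, 0, 3, 0], [0, 0, 5.5, 0], [0, 0, 8, 0], [0, 0, 10, 0], [0, 0, 11.5, 0], [0, 0, 12, 0], [0, 0, 12.1, 0], [0, 0, 12.1, 0]]

```text
t: 3.0
position: [0.5673, -0.0897, 0.1108]
tool_rot: [[-0.266, 0.964, 0.001], [0.964, 0.266, 0.001], [0.001, 0.001, -1.0]]
ft_force: [0.4, -0.9, 0.1]
finger_gap: 0.0002
```

```bash
python3 - <<'E'
from h import *
c=read_camera("scene");t=read_camera("top")
a=cv2.resize(c["pixels"][130:240,310:420],(440,440),interpolation=cv2.INTER_CUBIC)
b=cv2.resize(t["pixels"][140:230,340:430],(350,350),interpolation=cv2.INTER_CUBIC)
b=cv2.copyMakeBorder(b,0,90,0,0,cv2.BORDER_CONSTANT)
cv2.imwrite("pics/above.png",np.hstack([a,b])[...,::-1]); s=state();print(s["position"],s["ft_force"])
E
```

```text
[ 0.56741978 -0.0896092   0.11110849] [0.87069421 0.45208448 0.55842788]
```

View pics/above.png

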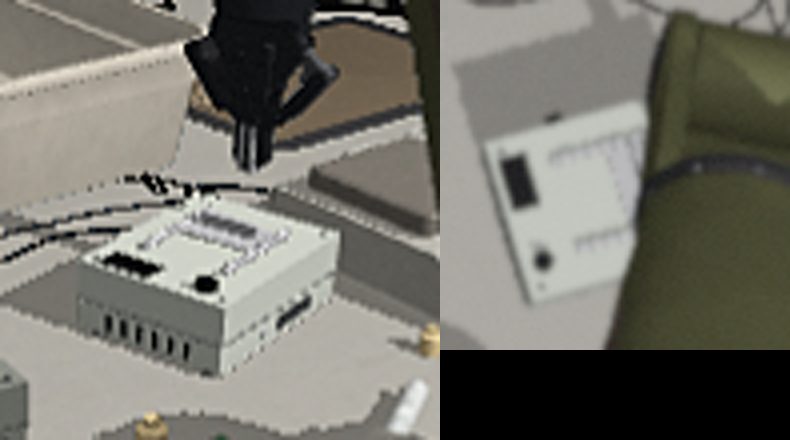

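The fingers hang shut just behind the ridge, at box y of about -49 mm, over the right-hand half of the plate. Next I'll descend to z 0.071 and push along tool +x.

carry_out:
  motion:
    - [[0, 0, 1, 0], [0, 0, 2.2, 0], [0, 0, 3.3, 0], [0, 0, 4.0, 0], [0, 0, 4.0, 0], [0.5, 0, 4.0, 0], [1.0, 0, 4.0, 0], [1.4, 0, 4.0, 0], [1.8, 0, 4.0, 0], [2.2, 0, 4.0, 0], [2.6, 0, 4.0, 0], [3.0, 0, 4.0, 0], [3.4, 0, 4.0, 0], [3.8, 0, 4.0, 0], [4.2, 0, 4.0, 0], [4.5, 0, 4.0, 0], [4.6, 0, 4.0, 0], [4.6, 0, 4.0, 0]]

```text
t: 4.9
position: [0.5551, -0.045, 0.071]
tool_rot: [[-0.266, 0.964, 0.001], [0.964, 0.266, 0.001], [0.0, 0.001, -1.0]]
ft_force: [0.1, 0.3, -0.5]
finger_gap: 0.0002
```

```bash
python3 - <<'E'
from h import *
s=state();print(s["position"],s["ft_force"])
c=read_camera("scene")
a=cv2.resize(c["pixels"][130:240,310:420],(550,550),interpolation=cv2.INTER_CUBIC)
cv2.imwrite("pics/push.png",a[...,::-1])
E
```

```text
[ 0.55512653 -0.04504452  0.07101708] [ 0.08214444  0.3328469  -0.48180109]
```

View pics/push.png

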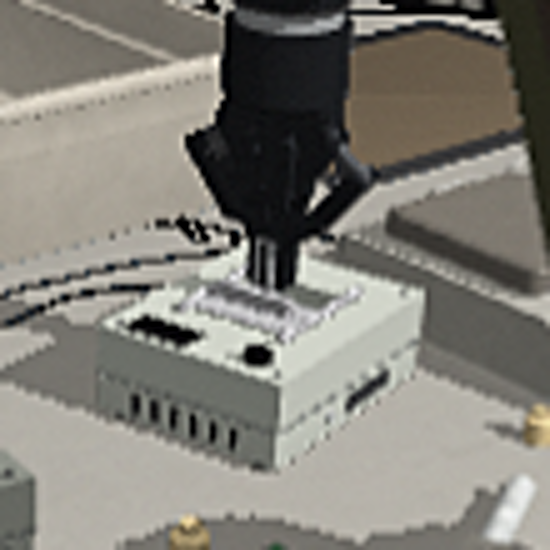

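The shutter has moved with the fingers, and the dark well shows at about (335,295). I'll nudge it to the end stop.

carry_out:
  motion:
    - [[0.1, 0, 0, 0], [0.2, 0, 0, 0], [0.3, 0, 0, 0], [0.4, 0, 0, 0], [0.4, 0, 0, 0], [0.4, 0, 0, 0]]

```text
t: 5.55
position: [0.554, -0.0412, 0.071]
tool_rot: [[-0.266, 0.964, 0.001], [0.964, 0.266, 0.001], [0.001, 0.001, -1.0]]
ft_force: [-0.7, 0.5, -0.6]
finger_gap: 0.0
```

carry_out:
  motion:
    - [[0.1, 0, 0, 0], [0.2, 0, 0, 0], [0.2, 0, 0, 0], [0.2, 0, 0, 0]]

```text
t: 5.95
position: [0.5537, -0.04, 0.071]
tool_rot: [[-0.266, 0.964, 0.001], [0.964, 0.266, -0.0], [-0.001, 0.001, -1.0]]
ft_force: [1.9, -7.5, -2.0]
finger_gap: 0.0002
```

It is at the stop (7.5 N reaction) with the TCP at box y +2.6 mm, as predicted. I'll back off, rise and move over the well.

carry_out:
  motion:
    - [[-0.3, 0, 0, 0], [-0.6, 0, 0, 0], [-0.8, 0, -0.8, 0], [-1.2, 0, -2, 0], [-2, 0, -3, 0], [-2.8, 0, -3, 0], [-3.25, 0, -3, 0], [-3.25, 0, -3, 0], [-3.25, 0, -3, 0]]

```text
t: 6.85
position: [0.562, -0.0714, 0.1005]
tool_rot: [[-0.265, 0.964, 0.0], [0.964, 0.265, -0.0], [-0.0, 0.0, -1.0]]
ft_force: [-0.3, -0.2, 0.4]
finger_gap: 0.0001
```

```bash
python3 - <<'E'
from h import *
s=state();p=s["position"];cc=np.array([.5546,-.0425]);print(p,s["ft_force"],(p[:2]-cc)@[[.9635,-.268],[.268,.9635]])
c=read_camera("scene")
a=cv2.resize(c["pixels"][140:230,320:410],(585,585),interpolation=cv2.INTER_CUBIC)
cv2.imwrite("pics/well.png",a[...,::-1])
# expected pixels of well corners
pts=[];
for x,y in[(-28,-46),(28,-46),(28,-14),(-28,-14),(0,16)]:
    w=cc+np.array([.9635,.268])*x/1000+np.array([-.268,.9635])*y/1000; pts.append([*w,.062])
q=cv2.projectPoints(np.array(pts),np.array(c["rvec"],float),np.array(c["tvec"],float),np.array(c["K"]),np.array([c["k1"],0,0,0.]))[0].reshape(-1,2)
print((q-[320,140])*6.5)
E
```

```text
[ 0.56204546 -0.07135922  0.10054069] [-0.34670411 -0.16903095  0.41832452] [-0.00056057 -0.02980125]
[[377.54505332 315.90563079]
 [278.75932567 286.07952373]
 [243.32556139 306.37973298]
 [343.09040281 337.22280984]
 [258.68455911 341.81066188]]
```

View pics/well.png

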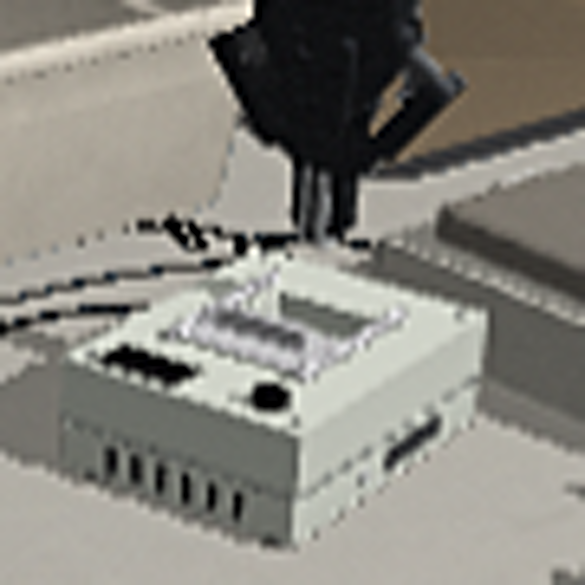

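The well is open in the picture at about (280–370, 290–330), matching the projected corners. The fingers are centred over it, at box (-0.6, -29.8) mm. I'll lower into the well to just above the key.

carry_out:
  motion:
    - [[0, 0, 1, 0], [0, 0, 2, 0], [0, 0, 3, 0], [0, 0, 3.6, 0], [0, 0, 4.1, 0], [0, 0, 4.6, 0], [0, 0, 5.1, 0], [0, 0, 5.5, 0], [0, 0, 5.5, 0]]

```text
t: 7.8
position: [0.5619, -0.0712, 0.0451]
tool_rot: [[-0.266, 0.964, -0.0], [0.964, 0.266, 0.0], [0.0, -0.0, -1.0]]
ft_force: [-0.3, -0.4, 0.1]
finger_gap: 0.0001
```

Entered with no contact. Now I'll press.

carry_out:
  motion:
    - [[0, 0, 0.2, 0], [0, 0, 0.4, 0], [0, 0, 0.6, 0], [0, 0, 0.8, 0], [0, 0, 0.95, 0], [0, 0, 1.05, 0], [0, 0, 1.1, 0], [0, 0, 1.1, 0]]

```text
t: 8.6
position: [0.562, -0.0712, 0.0342]
tool_rot: [[-0.266, 0.964, 0.0], [0.964, 0.266, -0.0], [-0.0, 0.0, -1.0]]
ft_force: [-1.4, -0.1, 4.8]
finger_gap: -0.0001
```

carry_out:
  motion:
    - [[0, 0, 0.05, 0], [0, 0, 0.1, 0], [0, 0, 0.1, 0], [0, 0, 0.1, 0]]

```text
t: 9.0
position: [0.562, -0.0712, 0.0339]
tool_rot: [[-0.266, 0.964, 0.0], [0.964, 0.266, -0.0], [-0.0, 0.0, -1.0]]
ft_force: [-5.7, 1.4, 11.8]
finger_gap: 0.0002
```

The force jumped to 12 N, so the key is on its stop. I'll hold it there for about 1.6 s.

carry_out:
  motion:
    - [[0, 0, 0.03, 0], [0, 0, 0.03, 0], [0, 0, 0.03, 0], [0, 0, 0.03, 0], [0, 0, 0.03, 0], [0, 0, 0.03, 0], [0, 0, 0.03, 0], [0, 0, 0.03, 0], [0, 0, 0.03, 0], [0, 0, 0.03, 0], [0, 0, 0.03, 0], [0, 0, 0.03, 0], [0, 0, 0.03, 0], [0, 0, 0.03, 0], [0, 0, 0.03, 0], [0, 0, 0.03, 0]]

```text
t: 10.6
position: [0.562, -0.0712, 0.034]
tool_rot: [[-0.266, 0.964, 0.0], [0.964, 0.266, -0.0], [-0.0, 0.0, -1.0]]
ft_force: [-3.5, 1.3, 8.8]
finger_gap: 0.0001
```

Held. Now I'll rise and cross over to the far side of the ridge.

carry_out:
  motion:
    - [[0, 0, -0.5, 0], [0, 0, -1.2, 0], [0, 0, -2.2, 0], [0, 0, -3.4, 0], [0, 0, -4.8, 0], [0, 0, -6, 0], [0, 0, -6.6, 0], [1, 0, -6.8, 0], [2.5, 0, -6.8, 0], [4.2, 0, -6.8, 0], [5.8, 0, -6.8, 0], [6.8, 0, -6.8, 0], [7.1, 0, -6.8, 0], [7.1, 0, -6.8, 0], [7.1, 0, -6.8, 0]]

```text
t: 12.1
position: [0.5432, -0.0031, 0.1019]
tool_rot: [[-0.266, 0.964, 0.0], [0.964, 0.266, -0.0], [-0.0, 0.0, -1.0]]
ft_force: [-0.0, -0.6, -0.1]
finger_gap: -0.0
```

```bash
python3 - <<'E'
from h import *
s=state();p=s["position"];cc=np.array([.5546,-.0425]);print(p,s["ft_force"],(p[:2]-cc)@[[.9635,-.268],[.268,.9635]])
c=read_camera("scene")
a=cv2.resize(c["pixels"][140:230,320:410],(585,585),interpolation=cv2.INTER_CUBIC)
cv2.imwrite("pics/far.png",a[...,::-1])
E
```

```text
[ 0.54322835 -0.00306235  0.10193273] [-0.04711613 -0.60228156 -0.11652246] [-0.0003873   0.04104578]
```

View pics/far.png

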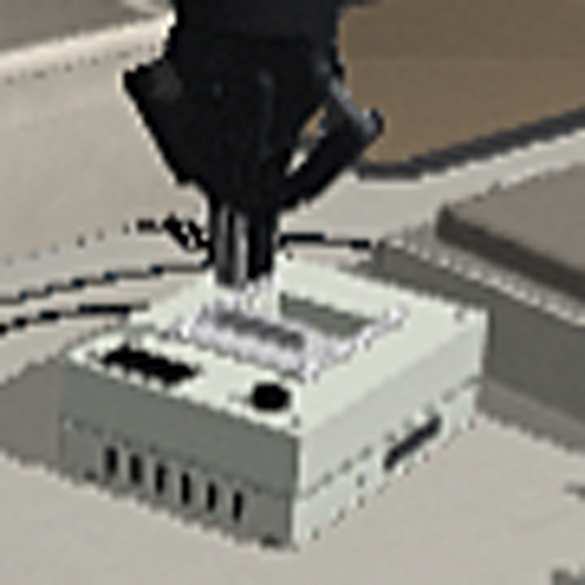

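The box has not moved, the shutter is still open with its ridge at (260,330), and the fingers are beyond it. I'll descend and push back.

carry_out:
  motion:
    - [[0, 0, 1, 0], [0, 0, 2, 0], [0, 0, 2.8, 0], [0, 0, 3.05, 0], [0, 0, 3.05, 0], [-0.5, 0, 3.05, 0], [-0.9, 0, 3.05, 0], [-1.3, 0, 3.05, 0], [-1.7, 0, 3.05, 0], [-2.1, 0, 3.05, 0], [-2.5, 0, 3.05, 0], [-2.9, 0, 3.05, 0], [-3.3, 0, 3.05, 0], [-3.7, 0, 3.05, 0], [-4.1, 0, 3.05, 0], [-4.5, 0, 3.05, 0], [-4.9, 0, 3.05, 0], [-5.2, 0, 3.05, 0], [-5.3, 0, 3.05, 0], [-5.3, 0, 3.05, 0]]

```text
t: 14.15
position: [0.5573, -0.0545, 0.0714]
tool_rot: [[-0.265, 0.964, 0.0], [0.964, 0.265, -0.0], [-0.0, 0.0, -1.0]]
ft_force: [0.5, 0.7, -0.5]
finger_gap: 0.0001
```

carry_out:
  motion:
    - [[-0.1, 0, 0, 0], [-0.2, 0, 0, 0], [-0.3, 0, 0, 0], [-0.3, 0, 0, 0], [-0.3, 0, 0, 0]]

```text
t: 14.65
position: [0.558, -0.0574, 0.0714]
tool_rot: [[-0.265, 0.964, 0.0], [0.964, 0.265, -0.0], [-0.0, -0.0, -1.0]]
ft_force: [-0.1, -0.1, 0.0]
finger_gap: 0.0001
```

carry_out:
  motion:
    - [[-0.1, 0, 0, 0], [-0.2, 0, 0, 0], [-0.2, 0, 0, 0], [-0.2, 0, 0, 0]]

```text
t: 15.05
position: [0.5582, -0.058, 0.0713]
tool_rot: [[-0.265, 0.964, -0.001], [0.964, 0.265, 0.002], [0.002, -0.001, -1.0]]
ft_force: [-4.5, 11.1, 3.3]
finger_gap: 0.0001
```

The shut stop is reached: about 12 N reaction, and 46 mm... of travel to be checked in the image. I'll back off, rise and retreat.

carry_out:
  motion:
    - [[0.3, 0, 0, 0], [0.8, 0, 0, 0], [1, 0, -1, 0], [1, 0, -3, 0], [1, 0, -6, 0], [1, 0, -10, 0], [1, 0, -14, 0], [-1, 0, -16, 0], [-5, 0, -16, 0], [-10, 0, -16, 0], [-15, 0, -16, 0], [-20, 0, -16, 0], [-24, 0, -16, 0], [-26, 0, -16, 0], [-26, 0, -16, 0], [-26, 0, -16, 0]]

```text
t: 16.65
position: [0.6272, -0.3088, 0.2311]
tool_rot: [[-0.265, 0.964, -0.001], [0.964, 0.265, 0.002], [0.002, -0.001, -1.0]]
ft_force: [-0.6, 0.4, 0.4]
finger_gap: 0.0002
```

```bash
python3 - <<'E'
from h import *
s=state();print(s["t"],s["position"],s["ft_force"])
c=read_camera("scene");t=read_camera("top")
a=cv2.resize(c["pixels"][150:260,240:420],(720,440),interpolation=cv2.INTER_CUBIC)
cv2.imwrite("pics/end.png",a[...,::-1])
W=cloud(t);W0=np.load("top0.npz")["W"];
S=W[155:222,345:425]; m=(S[...,2]>0.05)&(S[...,2]<0.072)
n,l,st,_=cv2.connectedComponentsWithStats(m.astype(np.uint8)); k=1+np.argmax(st[1:,4]);r=cv2.minAreaRect((S[l==k][:,:2]*1000).astype(np.float32));print(r)
cc=np.array([.5546,-.0425])
for X in(W0,W,cloud(c)):
    S=X[155:222,345:425].reshape(-1,3); b=(S[:,:2]-cc)@np.array([[.9635,-.268],[.268,.9635]])
    k=(S[:,2]>.0735)&(S[:,2]<.085)&(abs(b[:,0])<.022)&(abs(b[:,1])<.05); print("ridge y",np.median(b[k,1]),k.sum())
d=np.abs(t["pixels"].astype(int)-np.load("top0.npz")["p"]).max(2)[140:290,215:430]; d[15:82,130:210]=0
print("changed px (excl. box)",(d>60).sum(), np.argwhere(d>60)[:5]+[140,215])
E
```

```text
16.65 [ 0.62724265 -0.3088145   0.23109465] [-0.64061194  0.35775467  0.40162215]
((554.1010131835938, -43.03673553466797), (131.5046844482422, 172.44053649902344), 15.706093788146973)
ridge y -0.024469507159261373 29
ridge y -0.029261915422745588 30
ridge y -0.026389435244319075 22
changed px (excl. box) 3599 [[224 377]
 [224 378]
 [224 379]
 [224 380]
 [225 376]]
```

View pics/end.png

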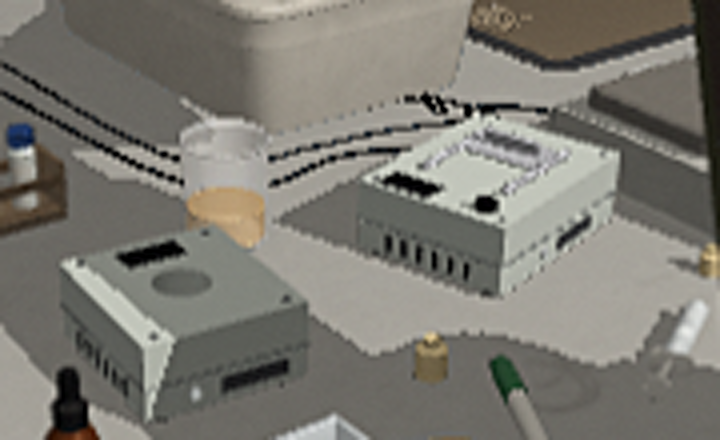

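The final picture shows the shutter shut (ridge at about (510,145)), with both boxes, the beaker and the weights standing. The changed pixels are most likely the arm and its shadow. I'll hand in.

```bash
python3 -c "
from cell import *
print(sign_off())"
```

```text
the job is handed in; nothing more can be done
None
```

The job is done and handed in, with the last robot time read at 16.65 s of the 54 s allowed. `sign_off()` gave no verdict, so the result rests on the checks below.

**What I did:**
- **Opening:** with the fingers shut, I pushed the shutter ridge to its open stop, where the reaction was about 7.5 N.
- **Pressing:** I pressed the oblong key down to its stop. The force rose from 5 N to 12 N, and I held it for about 2 s.
- **Closing:** I came back up, pushed the shutter to its shut stop (about 12 N) and withdrew.

**Last checks:**
- **Shutter:** the top camera puts the ridge at box y -29.3 mm, where fully shut is -30 mm. The distance between the two stop contacts fits the 46 mm travel. The scene camera read -26.4 mm, about 3 mm off. I trust the top view and the stop contact, as the scene camera sees the ridge at a slant.
- **Cut-out box:** it moved less than 1 mm and turned about 0.2°.
- **Everything else:** the alarm box, beaker and the weight in view stood upright in the final picture, but I measured none of them. The dropper bottle shows only at the edge of that picture. A before/after comparison of the top pictures was inconclusive: about 3,600 pixels outside the cut-out box changed, which I put down to the arm and its shadow.
- **Round key:** the fingers never went near it.
- **Reset key:** I did not see it come back up, because the shutter now covers it.

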